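Seat the injector and snap the toggle clamp over it

ROBOT

A 6-joint arm with a two-finger parallel gripper is mounted at the origin on a cart in front of the work surface, level with it; the furniture and walls round the work are solid. World frame = base frame: x ahead of the robot, y to its left, z up, the work surface at z = 0. Lengths are in m, angles in rad, forces in N, time in s.
With the tool pointing down it reaches from about 0.375 to 0.75 m from the base axis. Payload 9 kg.
Tool frame: the origin (TCP) lies at the very end of the fingers, on their centre line; the grasp point (between the pads) lies 19 mm behind it; z points along the fingers, y is the direction in which the jaws open and shut (so a half turn about z gives the same grasp; the last joint's range is limited). The gripper opens to 85 mm and grips with 20 to 120 N. Pads are 22 mm wide; open, the fingers measure 114 mm over their backs; the gripper's body (76 mm by 85 mm) begins 54 mm behind the grasp point. The pads swing forward as they close: fully open they stand 13 mm farther back than shut.
Start: joints at [-0.218, 0.104, 0.097, 1.564, 0, 1.353], TCP at [0.6, 0, 0.231] pointing down, gripper open.
Joint ranges: [-2.99, 2.99], [-0.84, 1.86], [-1.1, 1.16], [-1.84, 2.11], [-1.51, 1.56], [-3.14, 3.14]. Speed limits (rad/s): [2.22, 2.22, 2.57, 3.14, 3.14, 3.14].

INTERFACE

Orientations are given as a unit quaternion [w, x, y, z].
In Python, from workcell import bot, cams, workorder gives the robot as it stands. The module is installed in compiled form; this text tells all that it offers.
- The arm moves only by the tool step_arm, never from a script. Its argument "plan" is a list of rows, each a list of 7 numbers: the shift along the world's x, y, z in cm, then the turn, a rotation vector about the world's x, y, z in rad, then the opening, from 0 (shut) to 1 (fully open). A call has 1 to 12 rows; each row is the pose to reach, as a shift and turn from the pose commanded when the call began; what a row does not reach only later rows make up. A row lasts 1/8 s, in which the tool goes at most 62.5 mm and 10.7 degrees, less where a joint would pass 70% of its speed; a pose out of reach is approached as far as the arm can. A call with a gripper value outside its range is refused whole. The fingers move at their own pace and stop on an object; "squeeze" is the grip in N (left out, the last holds). Time passes only in rows, so rows that repeat a pose let the fingers close. It gives the time, the measured TCP pose, the force and the opening at its end, in the units of the state.
- bot.state(): the state, without advancing time (a new reading comes with each control period).
- cams.read_camera(name): name is "scene" or "side" or "wrist"; returns a dict with "frame" (384x512x3 uint8, blue, green, red), "camera_matrix" (3x3 intrinsics, pixels), "camera_from_world" (4x4, takes a point from world to camera coordinates); the wrist camera has in their place "tool_from_camera" (4x4, takes a point from camera to tool coordinates, whose origin is the TCP and whose axes are the flange's). Camera axes: x right, y down, z forward; pixel columns grow to the right and rows downward; lengths in m; the calibration is good to about 2 mm. The wrist camera is an equidistant fisheye: a pixel r from the principal point sees the ray r / f radians off the axis. A picture is of the moment at which its call begins: read the wrist's pose just before it. There is no depth.
- workorder.hand_in(): hands the job in, once; it reports no verdict.
The state is a dict: "t": time; "joint_pos": joint angles; "qd": joint speeds; "joint_torque": joint torques, N m; "tool_pos": TCP position; "tool_rot": TCP orientation; "ft_force": force on the tool from outside, world axes, zero at the start; "ft_torque": the same for the moment, N m; "gripper_width": finger opening in m.
Only numpy, scipy, OpenCV 4.12 (cv2) and the standard library are available. Lean on these libraries where they do the work, as an engineer would, in place of code of your own. Each camera call takes 0.05 s, during which the arm holds its last target.

TASK

The injector in the clamping fixture has been left short of its stop. Push it from its black plug end along the channel, without lifting it, until its shoulder is fully home against the stop; only then push the handle of the toggle clamp over its dead centre so that it snaps into its locked position, with the pad pressing on the injector. Leave the other things on the bench where they are.

Things in the scene. Friction and masses are not known exactly. Their poses are not given: they have to be found in the camera images.
- fixture: clamping fixture, screwed to the bench: dark steel base plate with a channel between two light metal rails, a slotted stop and a toggle clamp. Origin on the bench surface, where the injector's origin is when home; z up. In its frame (mm): plate x -45..110, y -75..80, top z 10; channel along y at x = 0, 27 wide; rails 8.5 wide, y -34..50, up to z 24
- stop (a point): middle of the stop's face toward the injector, at x 0, y -35, z 24 mm in the fixture frame. The stop is two steel cheeks, y -47..-35, up to z 38, with an 18 mm slot between them for the injector's nozzle; they catch the shoulder of its 24 mm body
- injector: the loose injector in the channel, 25 x 181 x 48 mm, 0.47 kg: pale body, upward stub, thin nozzle to the fixture's -y, black plug at +y. Origin at the centre of its underside, y axis from nozzle to plug; shoulder at y -35 mm, plug's end at y 91 mm. Starts 20 to 40 mm short of the stop, slides with a few N of friction. Home, its origin is at x 0, y 0 (+-1.5), z 10 mm in the fixture frame
- injector_end (a point): centre of the end face of the injector's black plug (20 mm wide, from 5 to 20 mm above the injector's underside), the face to push toward the fixture's -y. With the injector home it lies at y = 91 mm in the fixture frame
- clamp_handle (a joint): toggle handle angle (rad) about an axis along the fixture's y. 0 = open (leans 0.7 rad from upright to the fixture's +x); 0.7 = upright, dead centre; 1.2 = locked (leans 0.5 rad to -x, over the channel). An over-centre spring drives it away from upright to the nearer end, so past upright it snaps on by itself. Push it toward the fixture's -x; about 8 N at the grip starts it. The hold-down arm follows
- handle_pivot (a point): the handle's pivot, at x 78, y 5, z 80 mm in the fixture frame, in the top of the clamp's bracket (fixture x 53..87, y -9..21, up to z 92 mm)
- handle_tip (a point): centre of the top end of the clamp handle, 106 mm from its pivot. The uppermost 68 mm is a round black grip 19 mm in diameter. When open the tip is at x 146, y 5, z 161 mm in the fixture frame; upright its z is 186 mm
- clamp_pad: round black pad, 18 mm across, on a spring spindle at the end of the clamp's hold-down arm; origin at the centre of its face. Up and back when open; when locked it presses on the injector's body, at x 0, y 5, z 35 mm in the fixture frame, with about 3 N
- union_nut: bystander: small brass union nut 19 x 22 x 16 mm lying on the fixture's plate; leave it alone
- nozzle: bystander: injector nozzle standing upright beside the fixture, 18 x 18 x 54 mm; leave it alone
- spare_injector: bystander: another injector, 25 x 182 x 48 mm, lying on the bench beside the fixture; leave it alone
- hex_key: bystander: black hex key 46 x 124 x 8 mm lying behind the fixture; leave it alone
- notebook: bystander: closed notebook 210 x 152 x 14 mm; leave it alone
- screwdriver: bystander: screwdriver with a black handle, 29 x 200 x 31 mm, near the left end of the bench; leave it alone

How it is judged:
By the outcome, as a careful person would: the job done as asked, in the order asked, and still so for the second after the job is handed in, with the robot touching nothing.
It also fails if it takes over 45 s, if anything falls off the work surface, if the arm or the gripper's body presses on something with over 40 N, if the wrist force passes 120 N, or if a joint passes its speed limit or range.

## Working session

There is one attempt and no reset: what is moved stays moved. The work goes in short steps, Python scripts to look and compute and a tool call to move; the robot and the scene stay as the last step left them, time stands still between calls to the robot, and variables do not carry over. Pictures are saved under pics/ and viewed, and the job is handed in when it is done.

Besides the shell and the picture viewer there is one more tool, called after "Request:" by a JSON object that holds its "op" and its "data". step_arm: Moves the arm, as the interface text tells. Its arguments: {"type":"object","properties":{"plan":{"type":"array"},"squeeze":{"type":"number"}},"required":["plan"]}

```bash
mkdir -p pics
cat > h.py <<'E'
import numpy as np,cv2
from workcell import bot,cams,workorder
def grab(n,tag):
    c=cams.read_camera(n); cv2.imwrite(f'pics/{tag}.png',c['frame']); np.savez(f'pics/{tag}.npz',**{k:v for k,v in c.items()}); return c
def load(tag): return dict(np.load(f'pics/{tag}.npz',allow_pickle=True))
def ray(c,u,v):
    K=c['camera_matrix'];T=c['camera_from_world'];d=np.linalg.inv(K)@[u,v,1];R=T[:3,:3]
    return -R.T@T[:3,3],R.T@d/np.linalg.norm(d)
def onz(c,u,v,z):
    o,d=ray(c,u,v);return o+d*(z-o[2])/d[2]
def tri(rs):
    A=0;b=0
    for o,d in rs:
        P=np.eye(3)-np.outer(d,d);A=A+P;b=b+P@o
    x=np.linalg.solve(A,b);return x,[np.linalg.norm((np.eye(3)-np.outer(d,d))@(x-o)) for o,d in rs]
def proj(c,p):
    q=c['camera_from_world']@np.r_[p,1];q=c['camera_matrix']@q[:3];return q[:2]/q[2]
E
python3 - <<'E'
from h import *
for n in('scene','side','wrist'):
    c=grab(n,n+'0')
    print(n,{k:np.round(v,3).tolist() for k,v in c.items() if k!='frame'})
    cv2.imwrite(f'pics/{n}0b.png',cv2.resize(c['frame'],(800,600),interpolation=cv2.INTER_CUBIC))
print(bot.state())
E
```

```text
scene {'camera_matrix': [[451.714, 0.0, 251.096], [0.0, 451.714, 184.191], [0.0, 0.0, 1.0]], 'camera_from_world': [[-0.864, -0.503, 0.021, 0.42], [-0.327, 0.529, -0.783, 0.381], [0.383, -0.684, -0.622, 1.377], [0.0, 0.0, 0.0, 1.0]]}
side {'camera_matrix': [[449.888, 0.0, 244.155], [0.0, 449.888, 197.426], [0.0, 0.0, 1.0]], 'camera_from_world': [[0.841, -0.54, -0.019, -0.58], [-0.382, -0.569, -0.728, 0.202], [0.382, 0.62, -0.685, 1.447], [0.0, 0.0, 0.0, 1.0]]}
wrist {'camera_matrix': [[297.319, 0.0, 256.583], [0.0, 297.319, 189.38], [0.0, 0.0, 1.0]], 'tool_from_camera': [[0.001, -0.958, -0.286, 0.073], [1.0, 0.001, -0.0, 0.0], [0.0, -0.286, 0.958, -0.142], [0.0, 0.0, 0.0, 1.0]]}
{'t': 0.15, 'joint_pos': array([-2.17691814e-01,  1.04578263e-01,  9.66563380e-02,  1.56386162e+00,
       -2.49025906e-05,  1.35306793e+00]), 'qd': array([ 0.00111669,  0.00084407,  0.00405472,  0.00075917,  0.00046215,
       -0.00283407]), 'joint_torque': array([ 3.56894714e-03, -5.57353413e+01,  5.04006886e+01,  1.24952567e-02,
       -2.60494489e-04,  1.42527287e-05]), 'tool_pos': array([5.99763266e-01, 5.90753482e-05, 2.30696130e-01]), 'tool_rot': array([-4.09491655e-04,  7.07093756e-01,  7.07119633e-01, -2.75905229e-04]), 'ft_force': array([-0.36083392, -0.41960551,  0.26083164]), 'ft_torque': array([0.02745727, 0.02293585, 0.04892649]), 'gripper_width': 0.08565949324918305}
```

View pics/scene0b.png

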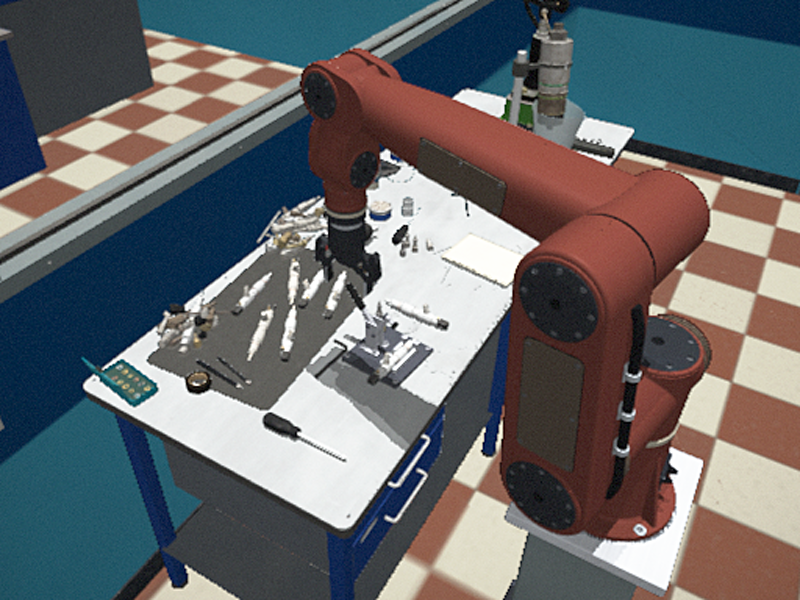

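View pics/side0b.png

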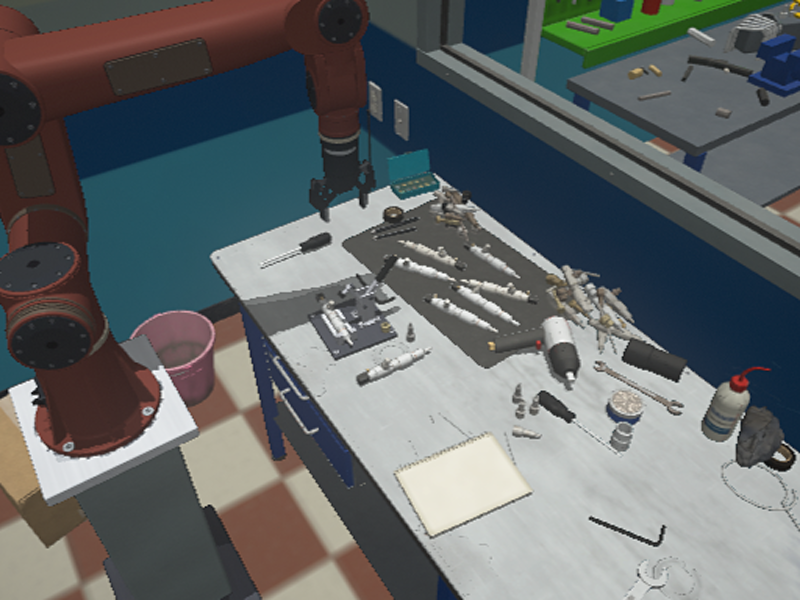

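View pics/wrist0b.png

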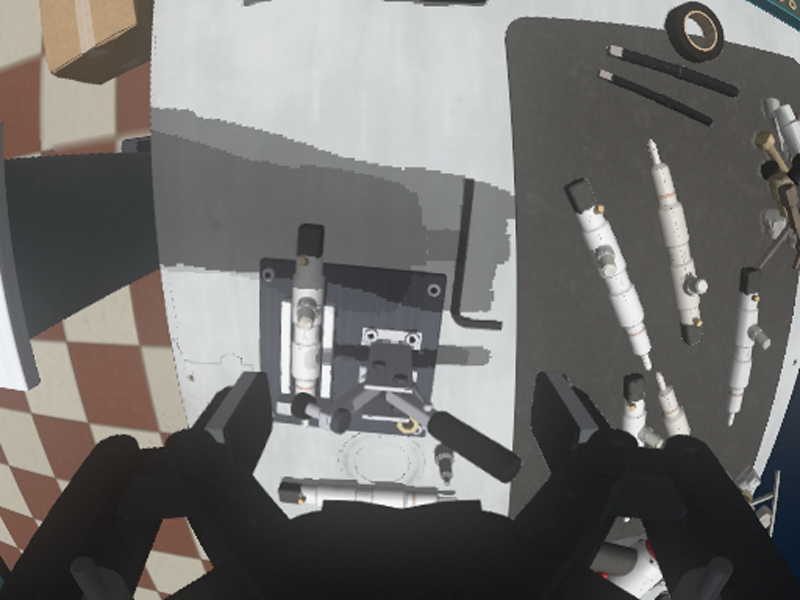

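The wrist view shows the fixture nearly aligned with the world axes, with the plug end toward +y and the handle leaning +x. Next I'll zoom in to measure it.

```bash
cat >> h.py <<'E'
from scipy.spatial.transform import Rotation as Rn
def wpose(s):
    T=np.eye(4);q=s['tool_rot'];T[:3,:3]=Rn.from_quat([q[1],q[2],q[3],q[0]]).as_matrix();T[:3,3]=s['tool_pos'];return T
def wray(c,Tt,u,v):
    K=c['camera_matrix'];d=np.array([(u-K[0,2])/K[0,0],(v-K[1,2])/K[1,1]]);r=np.linalg.norm(d)
    k=np.r_[d/r*np.sin(r),np.cos(r)];T=Tt@c['tool_from_camera'];return T[:3,3],T[:3,:3]@k
def wonz(c,Tt,u,v,z):
    o,d=wray(c,Tt,u,v);return o+d*(z-o[2])/d[2]
def wproj(c,Tt,p):
    q=np.linalg.inv(Tt@c['tool_from_camera'])@np.r_[p,1];n=np.hypot(q[0],q[1]);t=np.arctan2(n,q[2]);K=c['camera_matrix'];return np.array([K[0,2]+K[0,0]*t*q[0]/n,K[1,2]+K[1,1]*t*q[1]/n])
def crop(f,x0,y0,x1,y1,s,name):
    g=cv2.resize(f[y0:y1,x0:x1],None,fx=s,fy=s,interpolation=cv2.INTER_CUBIC)
    for i in range(x0-x0%10+10,x1,10): cv2.putText(g,str(i),(int((i-x0)*s),10),0,.35,(0,0,255),1);cv2.line(g,(int((i-x0+.5)*s),12),(int((i-x0+.5)*s),18),(0,0,255),1)
    for i in range(y0-y0%10+10,y1,10): cv2.putText(g,str(i),(0,int((i-y0)*s)),0,.35,(0,0,255),1);cv2.line(g,(22,int((i-y0+.5)*s)),(28,int((i-y0+.5)*s)),(0,0,255),1)
    cv2.imwrite(f'pics/{name}.png',g)
E
python3 - <<'E'
from h import *
crop(load('wrist0')['frame'],155,130,345,290,4,'w0z')
crop(load('scene0')['frame'],190,170,300,255,7,'s0z')
crop(load('side0')['frame'],185,150,295,240,6.6,'d0z')
E
```

```text
(no output)
```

View pics/w0z.png

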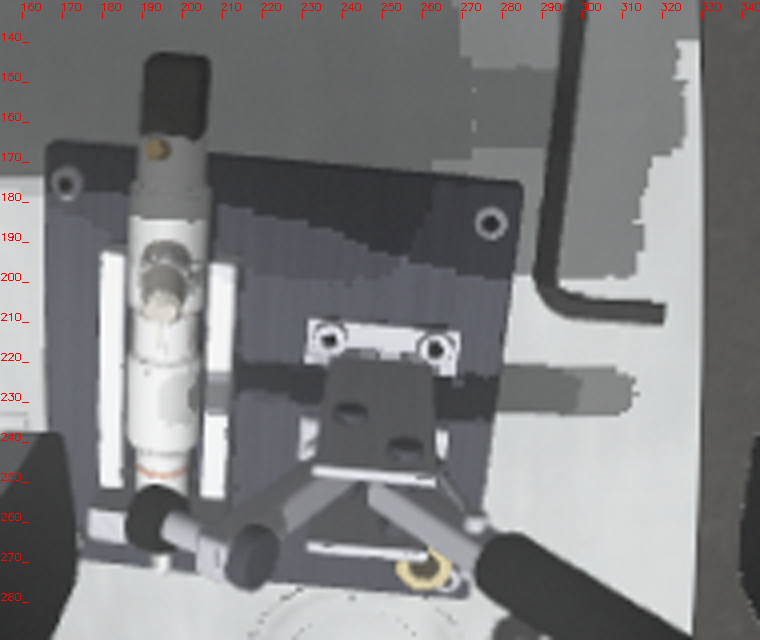

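View pics/s0z.png

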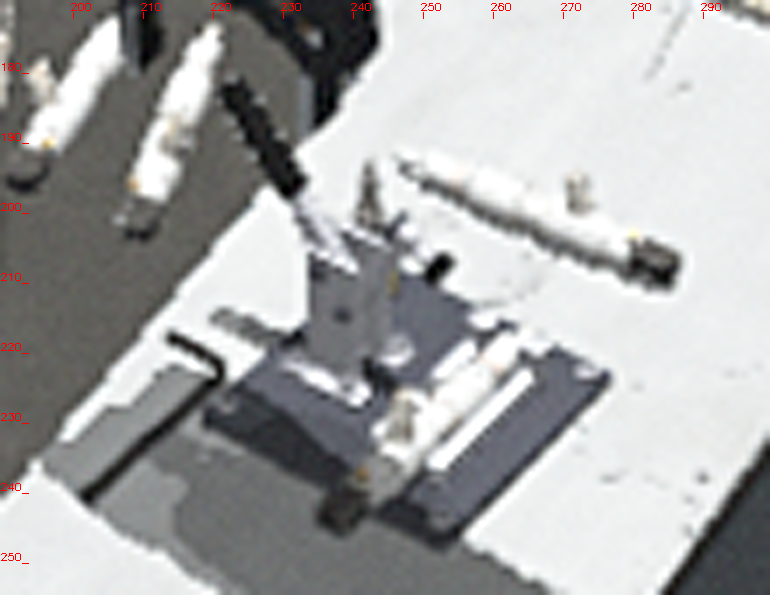

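View pics/d0z.png

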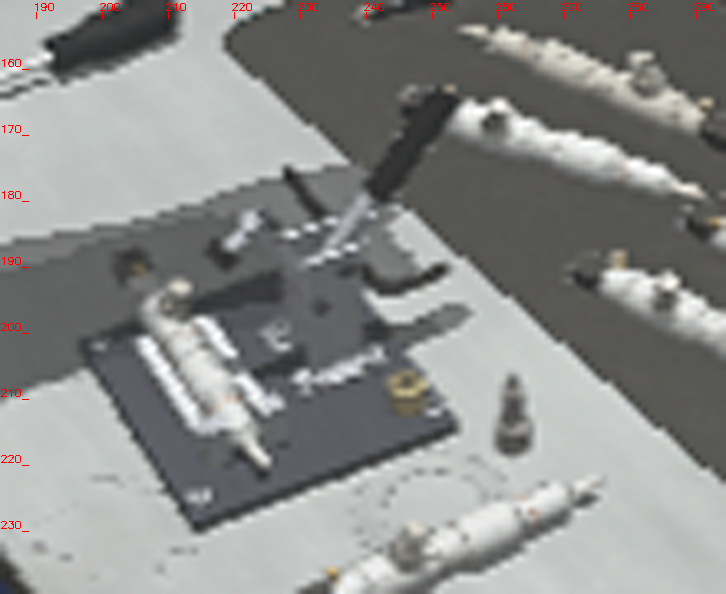

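```bash
cat > fit.py <<'E'
from h import *
w=load('wrist0');s=bot.state();Tt=wpose(s)
px=[(166.5,165.5),(285.3,175.6),(175.5,269.5),(271.8,279.3)]
P=np.array([wonz(w,Tt,*p,0.010) for p in px]);print(np.round(P*1e3,1))
F=np.array([[-45,80],[110,80],[-45,-75],[110,-75]])/1e3
# 2D rigid
a,b=F.mean(0),P[:,:2].mean(0);H=(F-a).T@(P[:,:2]-b);th=np.arctan2(H[0,1]-H[1,0],H[0,0]+H[1,1])
R=np.array([[np.cos(th),-np.sin(th)],[np.sin(th),np.cos(th)]]);t=b-R@a
print('th',th,'t',t*1e3,'res',np.round((P[:,:2]-(F@R.T+t))*1e3,1).tolist())
W=lambda x,y,z:np.r_[R@np.array([x,y])/1e3+t,z/1e3]
np.savez('fx.npz',R=R,t=t)
sc,sd=load('scene0'),load('side0')
for n,p in dict(TL=(-45,80,10),TR=(110,80,10),BL=(-45,-75,10),BR=(110,-75,10),tip=(146,5,161),home_end=(0,91,30),pivot=(78,5,80)).items():
    q=W(*p);print(n,np.round(q*1e3),'w',np.round(wproj(w,Tt,q),1),'sc',np.round(proj(sc,q),1),'sd',np.round(proj(sd,q),1))
e=wonz(w,Tt,199.4,143.0,.030);print('end',e*1e3,'fix',R.T@(e[:2]-t)*1e3)
# stop cheek / rails check
for n,u,v,z in (('railLtop',183.0,192.5,24),('railRtop',210.5,195.5,24),('railLbot',182.5,251.5,24),('railRbot',208,254,24)):
    e=wonz(w,Tt,u,v,z/1e3);print(n,np.round(R.T@(e[:2]-t)*1e3,1))
E
python3 fit.py
```

```text
[[ 484.    -3.7   10. ]
 [ 635.9  -17.3   10. ]
 [ 481.2 -158.1   10. ]
 [ 622.  -171.5   10. ]]
th -0.0725819986780918 t [523.17428919 -87.80184705] res [[-0.1, 1.1], [-2.8, -1.3], [8.4, 1.2], [-5.5, -0.9]]
TL [484.  -5.  10.] w [166.7 166.3] sc [252.4 245.9] sd [197.  200.9]
TR [639. -16.  10.] w [287.5 174.6] sc [216.8 227.6] sd [235.1 186.6]
BL [ 473. -159.   10.] w [170.2 269.9] sc [276.1 220.8] sd [215.8 228.4]
BR [ 627. -171.   10.] w [275.6 278.7] sc [241.7 204.7] sd [255.6 212.3]
tip [669. -93. 161.] w [333.1 298.8] sc [220.6 180.6] sd [253.1 162.9]
home_end [530.   3.  30.] w [197.8 163.1] sc [240.  238.2] sd [206.6 190.8]
pivot [601. -88.  80.] w [257.9 252.8] sc [236.2 205.3] sd [236.3 187.2]
end [532.65825117  27.09581536  30.        ] fix [  1.12680987 115.28290707]
railLtop [-19.4  51. ]
railRtop [15.8 49.7]
railLbot [-21.5 -33.3]
railRbot [ 13.8 -33.4]
```

```bash
cat > fit2.py <<'E'
from h import *
from scipy.optimize import least_squares
w=load('wrist0');Tt=wpose(bot.state());sc,sd=load('scene0'),load('side0')
obs=[('w',(166.5,165.5),(-45,80,10)),('w',(285.3,175.6),(110,80,10)),('w',(271.8,279.3),(110,-75,10)),
('w',(183,192.5),(-17.75,50,24)),('w',(210.5,195.5),(17.75,50,24)),('w',(182.5,251.5),(-17.75,-34,24)),('w',(208,254),(17.75,-34,24)),
('sd',(197.1,201.5),(-45,80,10)),('sd',(253.9,213.9),(110,-75,10)),('sd',(214.7,228.6),(-45,-75,10)),
('sc',(253,246.3),(-45,80,10)),('sc',(219,228.3),(110,80,10)),('sc',(276.5,222.6),(-45,-75,10)),
('sc',(222,181),(146,5,161)),('sd',(251.5,164),(146,5,161))]
def W(p,q):
    c,s=np.cos(p[2]),np.sin(p[2]);return np.array([p[0]+(c*q[0]-s*q[1])/1e3,p[1]+(s*q[0]+c*q[1])/1e3,q[2]/1e3])
def pr(n,X): return wproj(w,Tt,X) if n=='w' else proj(sc if n=='sc' else sd,X)
f=lambda p:np.concatenate([pr(n,W(p,q))-u for n,u,q in obs])
r=least_squares(f,[.523,-.088,-.08],loss='soft_l1',x_scale=[.01,.01,.1]);p=r.x
print(p);
for (n,u,q),e in zip(obs,f(p).reshape(-1,2)):print(n,q,np.round(e,1))
np.save('p.npy',p)
for n,q in dict(tip=(146,5,161),home_end=(0,91,22),pivot=(78,5,80),tip_up=(78,5,186)).items():print(n,np.round(W(p,q)*1e3,1))
e=wonz(w,Tt,199.4,143.0,.030);c,s=np.cos(p[2]),np.sin(p[2]);R=np.array([[c,-s],[s,c]]);print('end',e*1e3,R.T@(e[:2]-p[:2])*1e3)
for n,u,v in(('sc',238.5,245),):pass
E
python3 fit2.py
```

```text
[ 0.51988401 -0.08714593 -0.09237358]
w (-45, 80, 10) [-1.1 -0.3]
w (110, 80, 10) [0.7 0.2]
w (110, -75, 10) [0.3 0.3]
w (-17.75, 50, 24) [-0.5  0.1]
w (17.75, 50, 24) [-0.3 -0.3]
w (-17.75, -34, 24) [-0.2 -0.1]
w (17.75, -34, 24) [-0.1  0.3]
sd (-45, 80, 10) [-0.7 -0.7]
sd (110, -75, 10) [ 0.8 -0.8]
sd (-45, -75, 10) [-0.4  0. ]
sc (-45, 80, 10) [-0.4 -0. ]
sc (110, 80, 10) [-1.5 -0.7]
sc (-45, -75, 10) [ 0.6 -1. ]
sc (146, 5, 161) [-0.2 -0.4]
sd (146, 5, 161) [ 1.2 -0.4]
tip [665.7 -95.6 161. ]
home_end [528.3   3.5  22. ]
pivot [598.  -89.4  80. ]
tip_up [598.  -89.4 186. ]
end [532.65825117  27.09581536  30.        ] [  2.18186361 114.93301031]
```

Request:
{"op": "step_arm", "data": {"plan": [[-3.3,3.1,-2,0,0,-0.046,0],[-6.6,6.2,-6,0,0,-0.092,0],[-6.6,6.2,-11,0,0,-0.092,0],[-6.6,6.2,-16,0,0,-0.092,0],[-6.6,6.2,-19,0,0,-0.092,0],[-6.6,6.2,-21.4,0,0,-0.092,0],[-6.6,6.2,-21.4,0,0,-0.092,0],[-6.6,6.2,-21.4,0,0,-0.092,0]], "squeeze": 30}}

```text
t: 1.15
tool_pos: [0.5346, 0.0619, 0.0184]
tool_rot: [0.0, 0.739, 0.674, 0.0]
ft_force: [-0.4, 0.4, 0.3]
gripper_width: -0.0003
```

Run:
```python
from h import *
s=bot.state();c=grab('wrist','wrist1');d=grab('side','side1');print(s['tool_pos'],s['ft_force'],s['gripper_width'],s['t'])
cv2.imwrite('pics/w1b.png',cv2.resize(c['frame'],(800,600)));crop(d['frame'],165,130,295,240,6,'d1z')
```

```text
[0.53457422 0.06192963 0.01835638] [-0.43365231  0.36583556  0.33880291] -0.00025649253456270875 1.15
```

View pics/w1b.png

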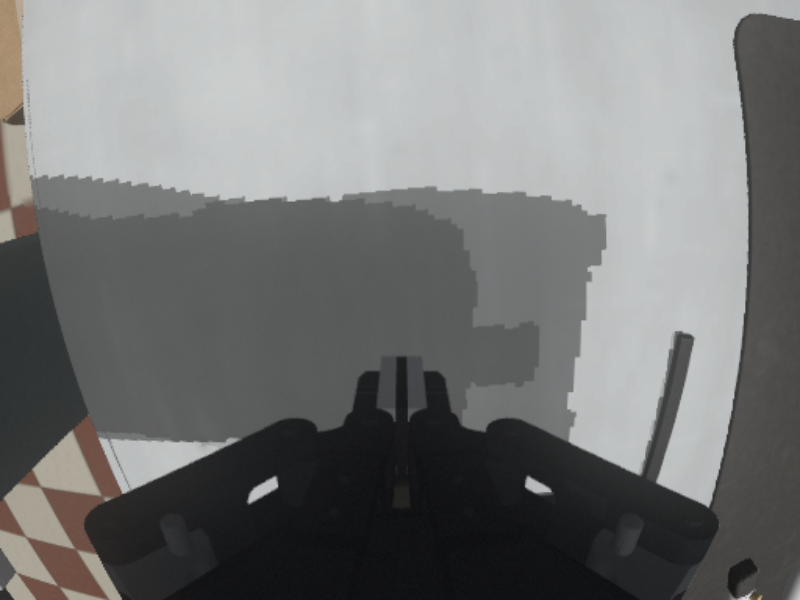

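View pics/d1z.png

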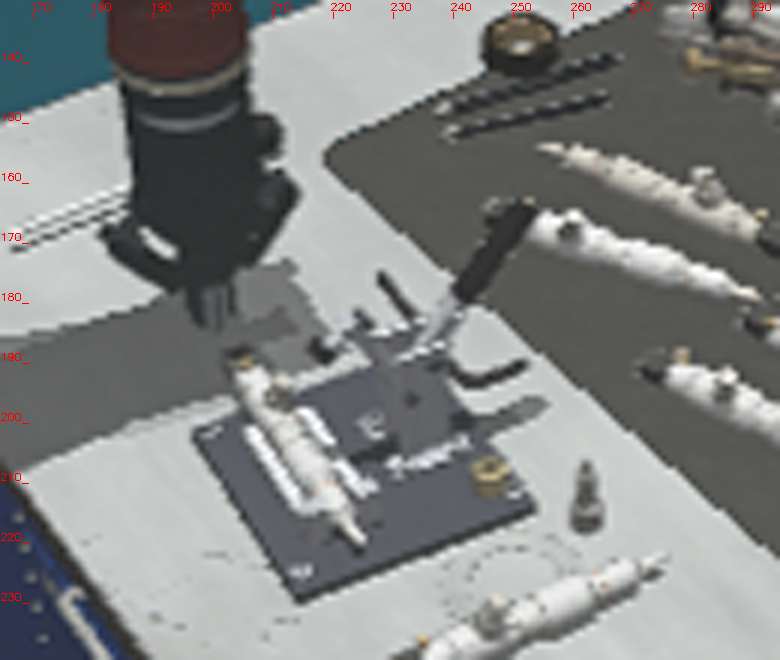

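Request:
{"op": "step_arm", "data": {"plan": [[-0.09,-1.0,-0.1,0,0,0,0],[-0.17,-1.8,-0.2,0,0,0,0],[-0.22,-2.4,-0.2,0,0,0,0],[-0.26,-2.8,-0.2,0,0,0,0],[-0.3,-3.2,-0.2,0,0,0,0],[-0.33,-3.6,-0.2,0,0,0,0],[-0.37,-4.0,-0.2,0,0,0,0]]}}

```text
t: 2.12
tool_pos: [0.5303, 0.022, 0.0154]
tool_rot: [-0.0, 0.739, 0.674, 0.0]
ft_force: [0.6, 4.7, 1.2]
gripper_width: -0.0003
```

Request:
{"op": "step_arm", "data": {"plan": [[-0.02,-0.2,0,0,0,0,0],[-0.04,-0.4,0,0,0,0,0],[-0.05,-0.5,0,0,0,0,0]]}}

```text
t: 2.5
tool_pos: [0.5298, 0.017, 0.0154]
tool_rot: [0.0, 0.739, 0.674, 0.0]
ft_force: [1.2, 5.5, 2.3]
gripper_width: -0.0001
```

Request:
{"op": "step_arm", "data": {"plan": [[-0.01,-0.1,0,0,0,0,0],[-0.02,-0.2,0,0,0,0,0]]}}

```text
t: 2.75
tool_pos: [0.5297, 0.015, 0.0154]
tool_rot: [0.0, 0.739, 0.674, 0.0]
ft_force: [-0.2, 5.2, 0.9]
gripper_width: 0.0002
```

Request:
{"op": "step_arm", "data": {"plan": [[-0.01,-0.1,0,0,0,0,0],[-0.01,-0.15,0,0,0,0,0]]}}

```text
t: 3.0
tool_pos: [0.5295, 0.0139, 0.0153]
tool_rot: [-0.0, 0.739, 0.674, 0.0]
ft_force: [0.9, 9.0, 1.8]
gripper_width: -0.0002
```

Request:
{"op": "step_arm", "data": {"plan": [[-0.01,-0.1,0,0,0,0,0],[-0.01,-0.1,0,0,0,0,0]]}}

```text
t: 3.25
tool_pos: [0.5295, 0.0138, 0.0154]
tool_rot: [-0.001, 0.739, 0.674, 0.001]
ft_force: [1.7, 12.2, 3.4]
gripper_width: 0.0003
```

Request:
{"op": "step_arm", "data": {"plan": [[-0.01,-0.1,0,0,0,0,0],[-0.02,-0.2,0,0,0,0,0],[-0.02,-0.2,0,0,0,0,0]]}}

```text
t: 3.62
tool_pos: [0.5295, 0.0137, 0.0154]
tool_rot: [-0.002, 0.738, 0.675, 0.003]
ft_force: [3.2, 21.8, 3.7]
gripper_width: -0.0001
```

Run:
```python
from h import *
s=bot.state();d=grab('side','side2');c=grab('scene','scene2');print(s['tool_pos'],s['ft_force'])
crop(d['frame'],185,150,295,240,6.6,'d2z');crop(c['frame'],190,170,300,255,7,'s2z')
```

```text
[0.52946925 0.01371156 0.01541368] [ 3.21423869 21.79463833  3.73374292]
```

View pics/d2z.png

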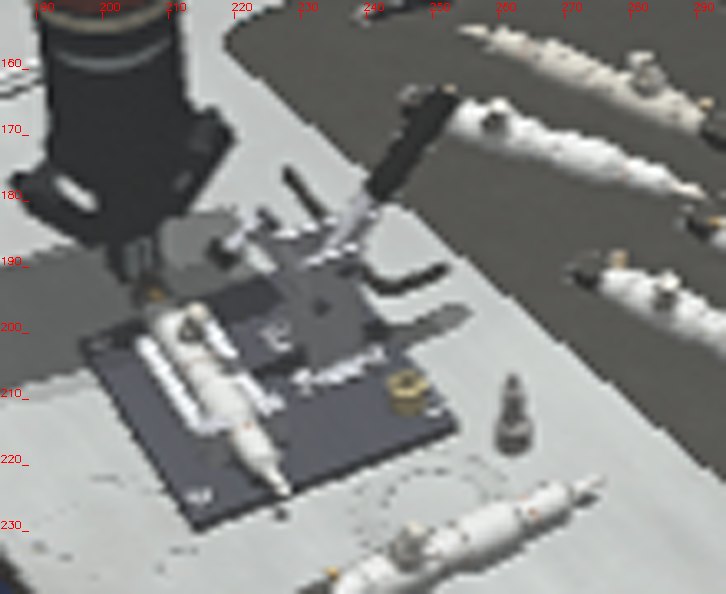

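View pics/s2z.png

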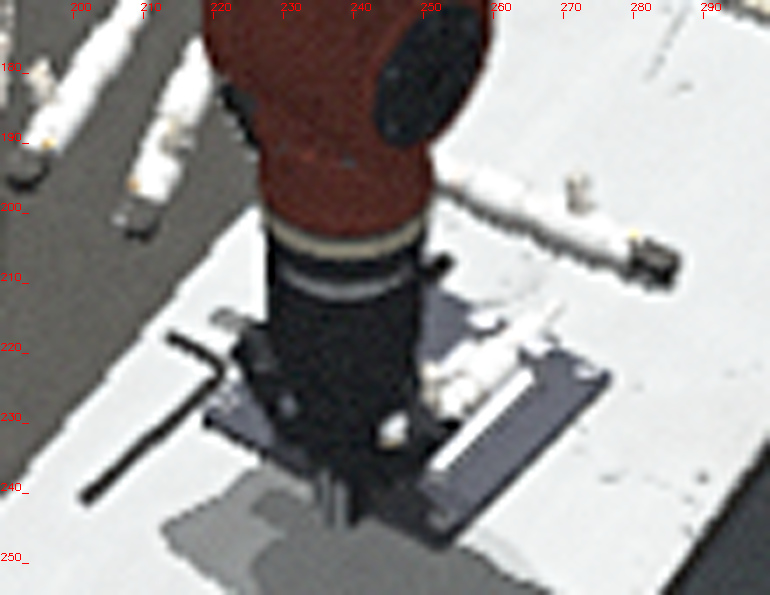

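Request:
{"op": "step_arm", "data": {"plan": [[0.1,1.0,0,0,0,0,0],[0.3,3.0,0.5,0,0,0,0],[0.3,3.0,6,0,0,0,0],[0.3,3.0,12,0,0,0,0],[0.3,3.0,18,0,0,0,0],[0.3,3.0,23.5,0,0,0,0],[0.3,3.0,23.5,0,0,0,0]]}}

```text
t: 4.6
tool_pos: [0.5343, 0.0395, 0.2554]
tool_rot: [0.004, 0.739, 0.674, 0.002]
ft_force: [-0.1, -0.3, -0.1]
gripper_width: 0.0001
```

Run:
```python
from h import *
s=bot.state();c=grab('wrist','wrist3');d=grab('side','side3');e=grab('scene','scene3');print(s['tool_pos'],s['ft_force'],s['joint_pos'],s['t'])
p=np.load('p.npy');cc,ss=np.cos(p[2]),np.sin(p[2]);R=np.array([[cc,-ss],[ss,cc]])
W=lambda x,y,z:np.r_[R@np.array([x,y])/1e3+p[:2],z/1e3]
Tt=wpose(s)
for n,q in dict(end=(0,91,30),nozz=(0,-90,22)).items():print(n,wproj(c,Tt,W(*q)),proj(d,W(*q)),proj(e,W(*q)))
# pad at fixture plane y=5
for cam,u,v in((d,218.6,187.9),(e,252,207.5)):
    o,k=ray(cam,u,v);n=np.r_[R@[0,1],0];t=((W(0,5,0)-o)@n)/(k@n);X=o+k*t;print(R.T@(X[:2]-p[:2])*1e3,X[2]*1e3)
crop(c['frame'],150,180,350,330,4,'w3z');crop(d['frame'],185,150,295,240,6.6,'d3z')
```

```text
[0.5342524  0.03947187 0.25538342] [-0.07610487 -0.2767433  -0.06019876] [-0.16955611 -0.09513613 -0.05875436  1.59932981 -0.00178645  1.49381791] 4.6
end [253.03688922 188.5102261 ] [206.16290657 190.87896396] [240.28610502 238.44024889]
nozz [253.49763164 298.23371751] [228.07314155 224.41698328] [269.26532403 211.9996417 ]
[14.49962276  5.        ] 106.36652909058087
[13.50179862  5.        ] 104.22913708558168
```

View pics/w3z.png

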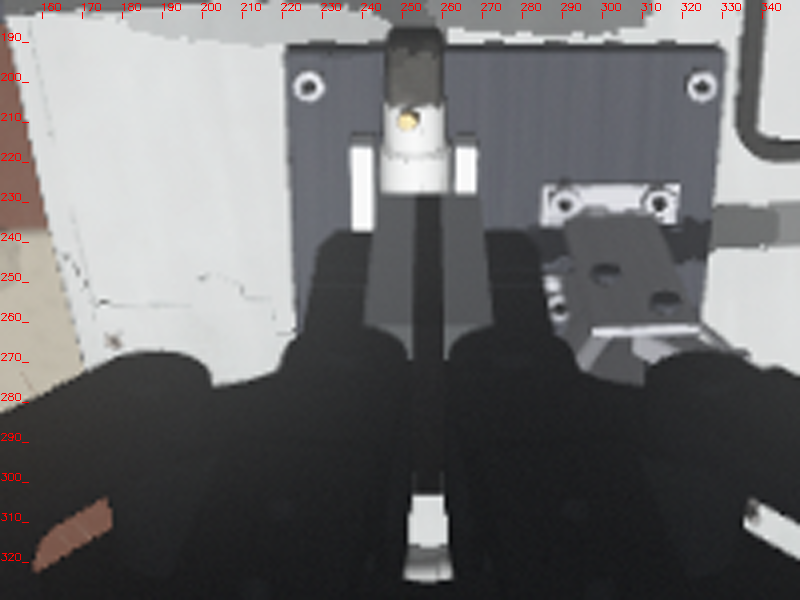

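View pics/d3z.png

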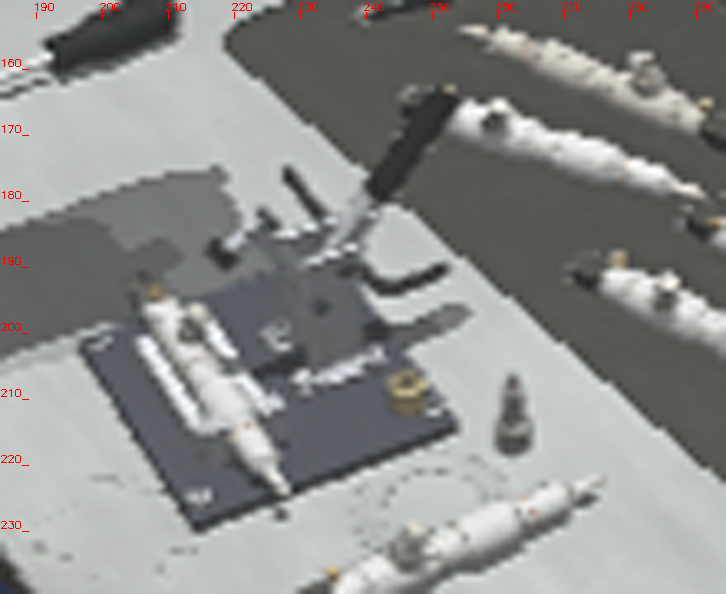

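Request:
{"op": "step_arm", "data": {"plan": [[2,-1.5,0,0,0,0.17,0],[4,-3,0,0,0,0.34,0],[6,-4.5,0,0,0,0.52,0],[8,-6,0,0,0,0.7,0],[10,-8,0,0,0,0.87,0],[12,-10,0,0,0,1.05,0],[14,-12,0,0,0,1.22,0],[15.5,-13,0,0,0,1.4,0],[16.7,-13.8,0,0,0,1.57,0],[16.7,-13.8,-3,0,0,1.57,0],[16.7,-13.8,-3,0,0,1.57,0]]}}

```text
t: 6.12
tool_pos: [0.6973, -0.0972, 0.2156]
tool_rot: [-0.004, 0.047, 0.999, 0.001]
ft_force: [-0.1, 0.7, -0.1]
gripper_width: -0.0001
```

Run:
```python
from h import *
s=bot.state();c=grab('wrist','wrist4');d=grab('side','side4');print(s['tool_pos'],s['ft_force'],s['joint_pos'],s['t'])
cv2.imwrite('pics/w4b.png',cv2.resize(c['frame'],(800,600)));crop(d['frame'],185,110,315,220,6,'d4z')
```

```text
[ 0.69726464 -0.09717316  0.21556769] [-0.111371    0.70962348 -0.08069841] [-3.23434725e-01  4.47686138e-01  4.69280171e-01  1.59990437e+00
 -4.17069272e-04 -2.30072893e-01] 6.125
```

View pics/w4b.png

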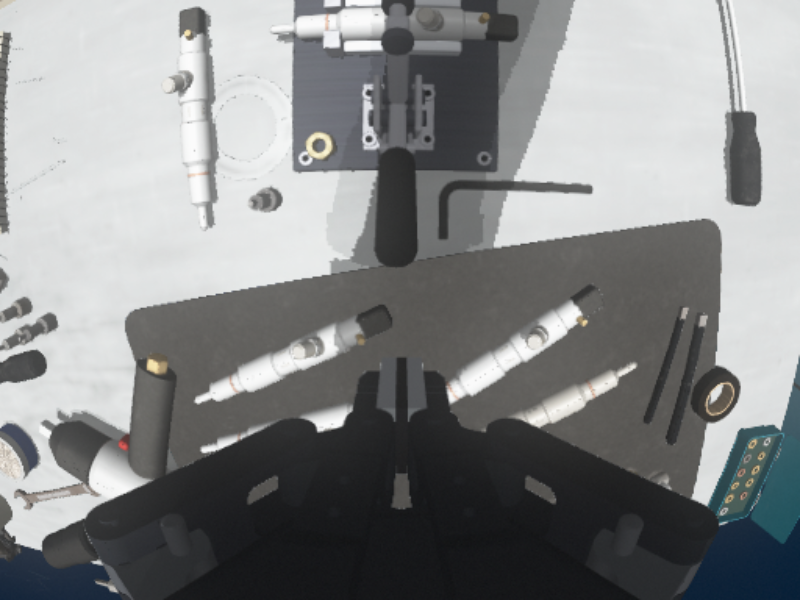

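View pics/d4z.png

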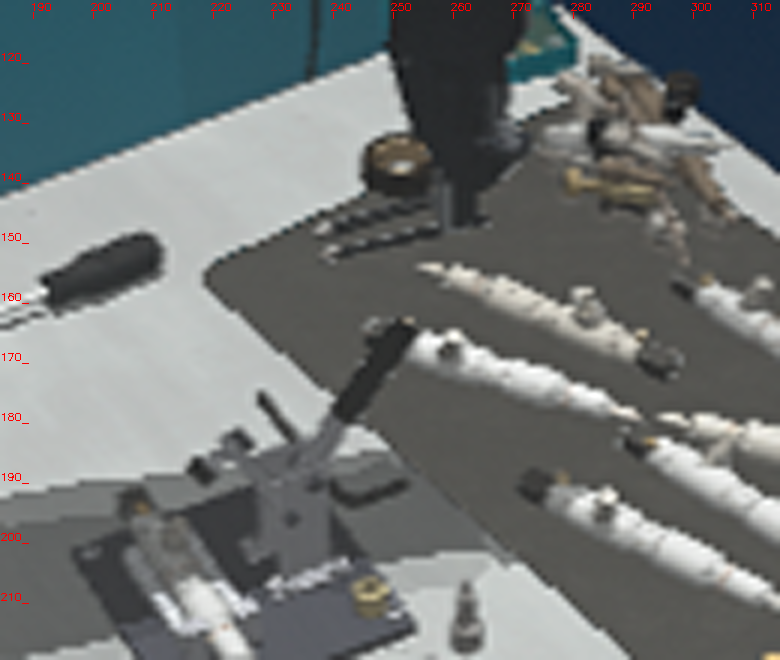

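Request:
{"op": "step_arm", "data": {"plan": [[0,0,-3,0,0,0,0],[0,0,-6,0,0,0,0],[0,0,-8,0,0,0,0],[0,0,-8,0,0,0,0]]}}

```text
t: 6.72
tool_pos: [0.6985, -0.0972, 0.1393]
tool_rot: [-0.001, 0.046, 0.999, 0.0]
ft_force: [-0.8, 0.4, -0.3]
gripper_width: -0.0002
```

Request:
{"op": "step_arm", "data": {"plan": [[-0.8,0.07,0,0,0,0,0],[-1.4,0.13,0,0,0,0,0],[-1.9,0.18,0,0,0,0,0],[-2.4,0.22,0,0,0,0,0],[-2.9,0.27,0,0,0,0,0]]}}

```text
t: 7.35
tool_pos: [0.6762, -0.0958, 0.1462]
tool_rot: [0.008, 0.046, 0.999, -0.001]
ft_force: [23.1, 1.3, 17.5]
gripper_width: 0.0001
```

Run:
```python
from h import *
s=bot.state();c=grab('wrist','wrist5');d=grab('side','side5');e=grab('scene','scene5');print(s['tool_pos'],s['ft_force'],s['joint_pos'],s['t'])
crop(c['frame'],200,120,320,210,6,'w5z');crop(d['frame'],195,120,305,220,6,'d5z')
crop(e['frame'],180,140,290,240,6,'s5z')
```

```text
[ 0.67620115 -0.09577467  0.14616353] [23.13162432  1.30206451 17.47441315] [-0.33287489  0.33703759  0.20688668  1.42443052  0.00276682 -0.24051516] 7.35
```

View pics/w5z.png

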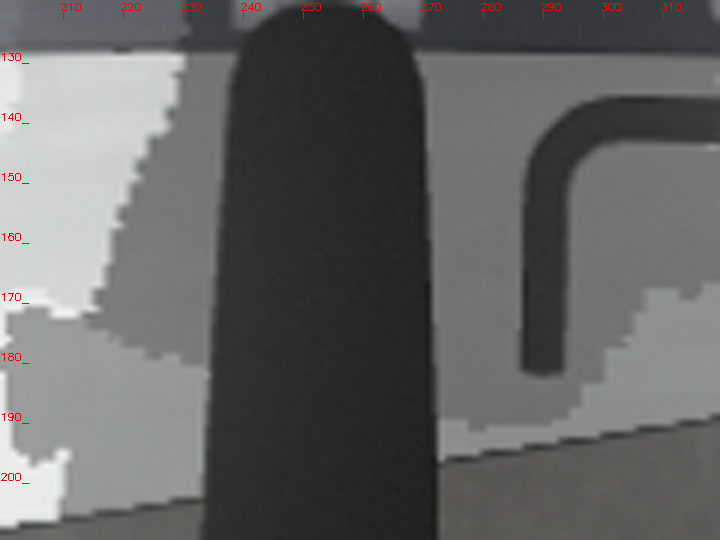

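View pics/d5z.png

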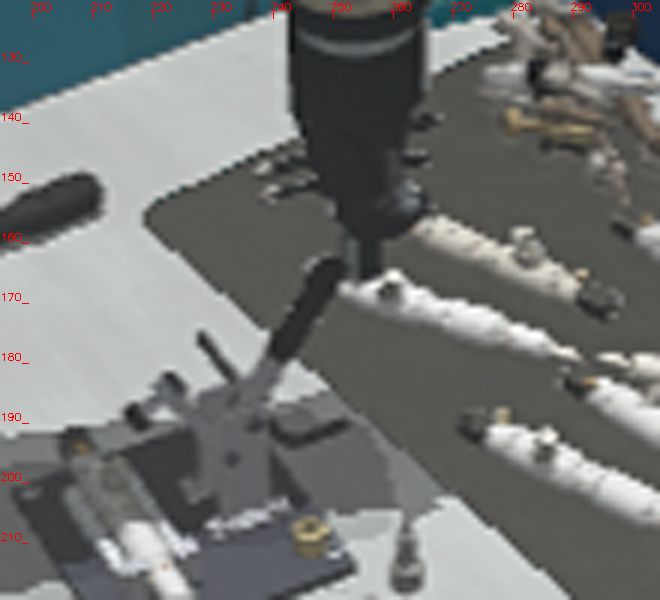

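View pics/s5z.png

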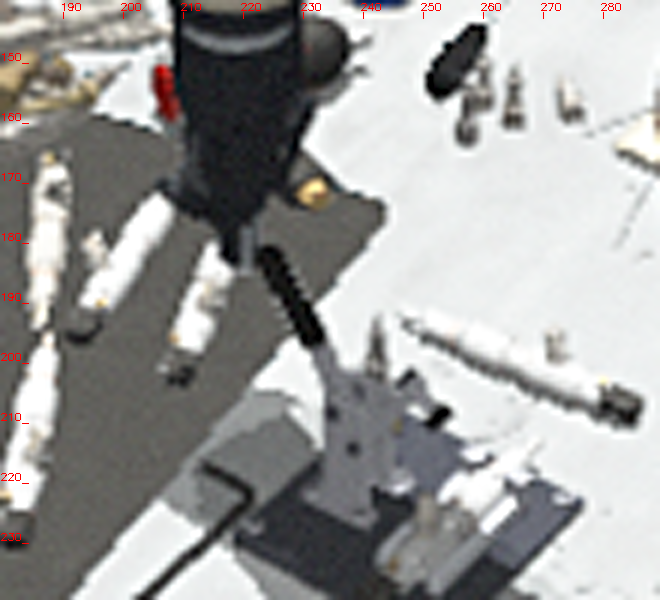

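Request:
{"op": "step_arm", "data": {"plan": [[0,0,0.6,0,0,0,0],[-0.4,0.04,1.0,0,0,0,0],[-0.9,0.08,1.35,0,0,0,0],[-1.4,0.13,1.65,0,0,0,0],[-1.9,0.18,1.9,0,0,0,0]]}}

```text
t: 8.12
tool_pos: [0.6531, -0.0934, 0.1621]
tool_rot: [0.003, 0.046, 0.999, -0.0]
ft_force: [5.4, -0.3, 5.5]
gripper_width: -0.0002
```

Request:
{"op": "step_arm", "data": {"plan": [[-0.5,0.05,0.45,0,0,0,0],[-1.0,0.09,0.65,0,0,0,0],[-1.5,0.14,0.85,0,0,0,0],[-2.0,0.18,1.0,0,0,0,0],[-2.5,0.23,1.1,0,0,0,0],[-3.0,0.28,1.15,0,0,0,0]]}}

```text
t: 8.88
tool_pos: [0.6205, -0.0901, 0.1705]
tool_rot: [-0.001, 0.046, 0.999, 0.0]
ft_force: [0.1, -0.7, -0.8]
gripper_width: -0.0
```

Request:
{"op": "step_arm", "data": {"plan": [[-0.5,0.05,0.05,0,0,0,0],[-1.0,0.09,0.1,0,0,0,0],[-1.5,0.14,0.1,0,0,0,0],[-1.5,0.14,0.1,0,0,0,0]]}}

```text
t: 9.38
tool_pos: [0.6059, -0.0887, 0.1719]
tool_rot: [0.0, 0.046, 0.999, 0.0]
ft_force: [-0.3, 0.4, 0.2]
gripper_width: 0.0002
```

Run:
```python
from h import *
s=bot.state();d=grab('side','side6');e=grab('scene','scene6');print(s['tool_pos'],s['ft_force'],s['t'])
crop(d['frame'],195,120,305,220,6,'d6z')
crop(e['frame'],180,140,290,240,6,'s6z')
```

```text
[ 0.60594737 -0.08874426  0.17189703] [-0.3366994   0.3977561   0.17006968] 9.375
```

View pics/d6z.png

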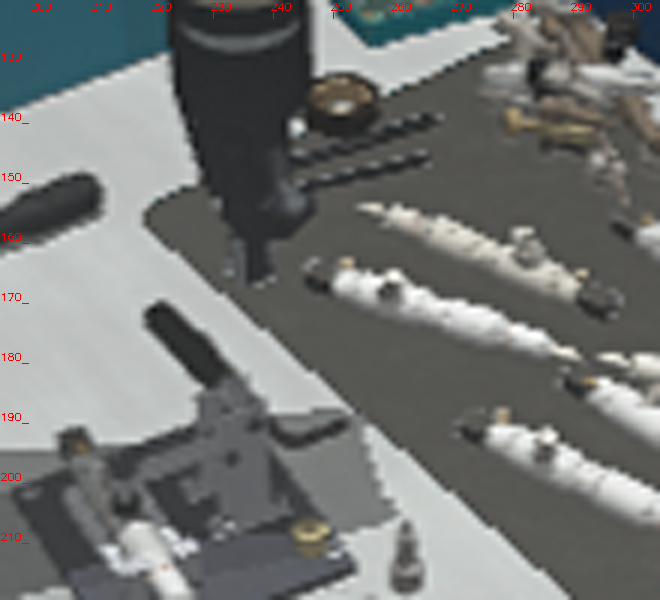

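View pics/s6z.png

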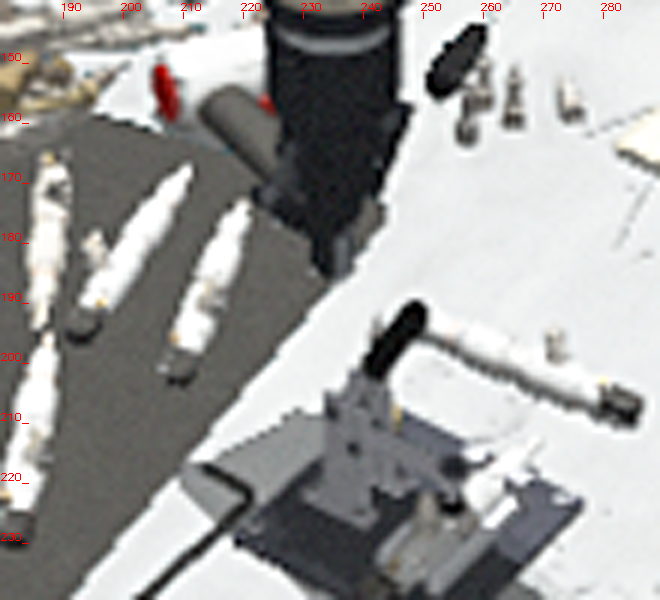

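Request:
{"op": "step_arm", "data": {"plan": [[2,-0.2,2,0,0,0,0],[4,-0.4,6,0,0,0,0],[7,-0.6,8,0,0,0,0],[10,-1,8,0,0,0,0],[10,-1,8,0,0,0,0],[10,-1,8,0,0,0,0]]}}

```text
t: 10.22
tool_pos: [0.7059, -0.0987, 0.2515]
tool_rot: [-0.0, 0.046, 0.999, 0.0]
ft_force: [-0.2, -0.4, -0.0]
gripper_width: 0.0
```

Run:
```python
from h import *
s=bot.state();c=grab('wrist','wrist7');d=grab('side','side7');e=grab('scene','scene7');print(s['tool_pos'],s['ft_force'],s['t'])
p=np.load('p.npy');cc,ss=np.cos(p[2]),np.sin(p[2]);R=np.array([[cc,-ss],[ss,cc]])
W=lambda x,y,z:np.r_[R@np.array([x,y])/1e3+p[:2],z/1e3]
Tt=wpose(s)
for n,q in dict(end=(0,91,30),nozz=(0,-90,22),tip=(27.2,5,173),pad=(0,5,35)).items():print(n,wproj(c,Tt,W(*q)),proj(d,W(*q)),proj(e,W(*q)))
crop(c['frame'],150,0,350,150,4,'w7z');crop(d['frame'],185,150,295,240,6.6,'d7z')
crop(e['frame'],190,170,300,255,7,'s7z')
```

```text
[ 0.70587129 -0.09867471  0.25147671] [-0.16074659 -0.40123529 -0.02190308] 10.225
end [326.23763855  16.35984759] [206.16290657 190.87896396] [240.28610502 238.44024889]
nozz [180.77267635  18.62394628] [228.07314155 224.41698328] [269.26532403 211.9996417 ]
tip [255.83235001  -7.79830944] [220.91128513 171.6717265 ] [249.15954413 190.7195453 ]
pad [256.20558626  12.11782794] [216.0268623 204.4145875] [254.66272013 223.58704688]
```

View pics/w7z.png

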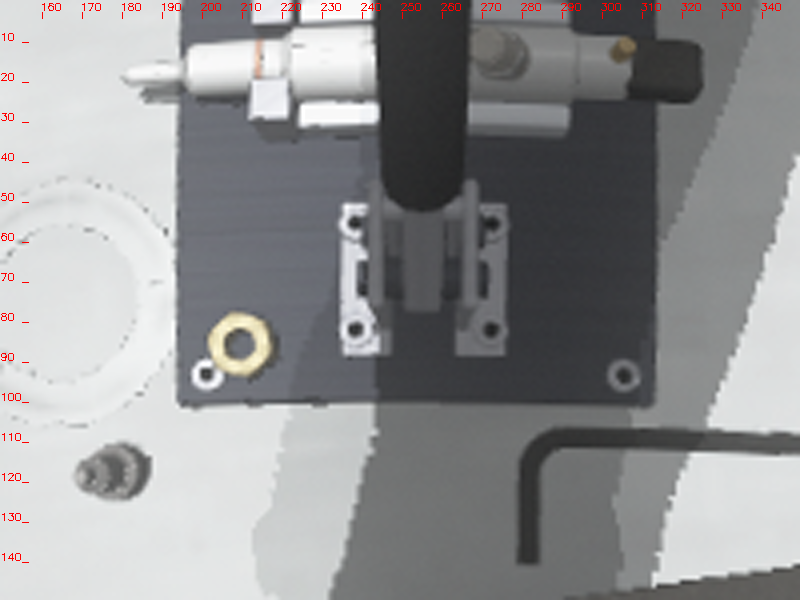

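View pics/d7z.png

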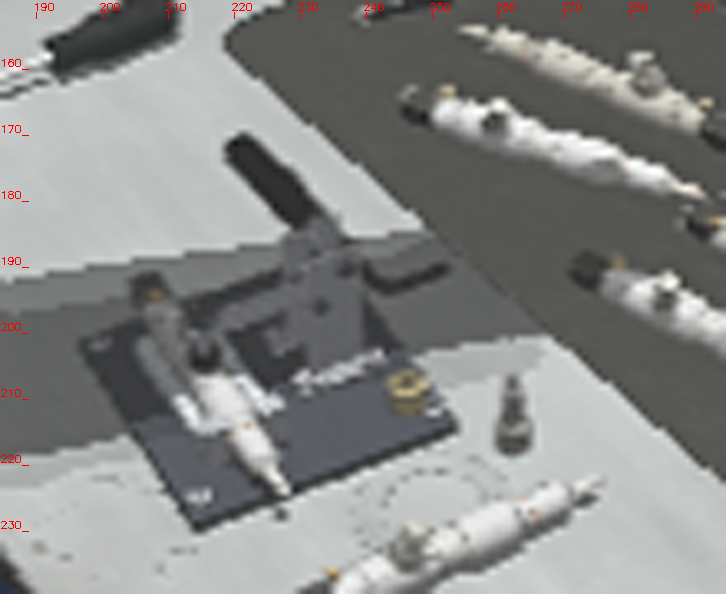

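View pics/s7z.png

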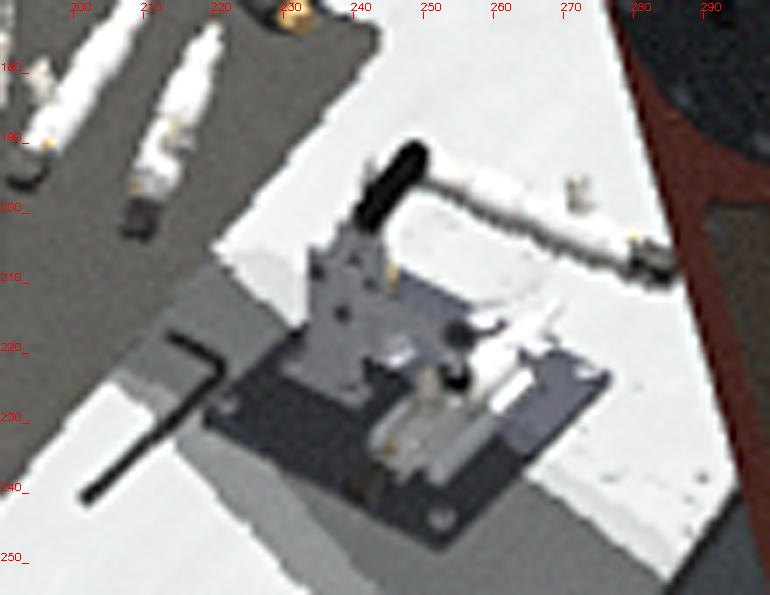

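```bash
python3 -c "
from workcell import workorder,bot
print(workorder.hand_in())"
```

```text
the job is handed in; nothing more can be done
None
```

The injector is home against the stop, the toggle clamp is locked over it, and I've handed the job in. It took about 10 s of robot time.

- **Injector:** I pushed it along the channel by its plug end with the closed fingers. It moved about 24 mm, then stopped moving as the push force rose from about 5 N to 22 N. Afterwards the plug end and nozzle tip were within about 1 pixel (roughly 1 mm) of their home positions in the wrist view.
- **Clamp:** I then pushed the handle toward -x past upright, and it snapped over by itself. My first straight push stuck on friction, with forces of 23 N sideways and 17 N upward, so I followed the handle's arc instead and the force dropped to about 5 N. In the side and scene views the handle tip was within about a pixel of its computed locked position, and the pad appeared down on the injector body.
- **End state:** The arm is backed away with wrist force at about zero. The union nut, nozzle, spare injector and hex key look unmoved. I didn't re-check the notebook or screwdriver closely, but the arm stayed well away from both.

No final check failed. I judged the pad by eye in the images and didn't measure its pressing force.

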